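Find the full tin by nudging and slide it onto the scale

TASK

One of the three look-alike tins on the pastry board is full and the other two are nearly empty. First nudge each tin a little to feel by the push force which one is heavy, then slide only that one along the board onto the middle of the steel weighing plate, so that the plate goes down, and let go. Never shift more than one tin further than 60 mm from its place, do not tip any tin, and leave the other kitchen things alone.

Things in the scene. Friction and masses are not known exactly. Their poses are not given: they have to be found in the camera images.
- board: wooden pastry board, fixed to the worktop, 24 mm high; a square weighing plate of bright steel, 130 x 130 mm, is let into it, 1 mm below its top. Origin on the worktop under the plate's middle; the board reaches 95 mm towards +x, 205 mm towards -x and 230 mm to either side in y of this origin.
- plate_mid (a point): middle of the weighing plate at the level of the board's top, 24 mm above the worktop; axes as the board's. One tin stands about 155 mm to +y of the plate's middle, one about 155 mm to -y, one about 140 mm to -x (each within 12 mm and turned by up to 0.2 rad), with about 30 to 40 mm of bare wood up to the plate
- scale_plate: the weighing plate itself, 130 x 130 mm and 6 mm thick, origin at the middle of its top face. It is sprung: it stays up under a nearly empty tin and sinks 3 mm onto its stop under the full one
- tin_a: first square closed tin, dark steel with a flat brass lid and pale blank labels, 90 x 90 mm and 85 mm high, standing loose on the board; looks like the other two. About 0.2 kg if nearly empty, 0.85 to 0.97 kg if full (any of the three can be). Origin at the centre of its underside, z up, x and y normal to its sides
- tin_b: second square closed tin, dark steel with a flat brass lid and pale blank labels, 90 x 90 mm and 85 mm high, standing loose on the board; looks like the other two. About 0.2 kg if nearly empty, 0.85 to 0.97 kg if full (any of the three can be). Origin at the centre of its underside, z up, x and y normal to its sides
- tin_c: third square closed tin, dark steel with a flat brass lid and pale blank labels, 90 x 90 mm and 85 mm high, standing loose on the board; looks like the other two. About 0.2 kg if nearly empty, 0.85 to 0.97 kg if full (any of the three can be). Origin at the centre of its underside, z up, x and y normal to its sides
- oil_bottle: bystander: amber glass oil bottle with a red cap, 60 mm across and 190 mm high, origin at the centre of its underside
- salt_bottle: bystander: white jar with a black cap, 48 mm across and 120 mm high, origin at the centre of its underside
- mug: bystander: blue mug, 80 mm across and 90 mm high, origin at the centre of its underside

How it is judged:
By the outcome, as a careful person would: the job done as asked, in the order asked, and still so for the second after the job is handed in, with the robot touching nothing.
It also fails if it takes over 72 s, if anything falls off the work surface, if the arm or the gripper's body presses on something with over 40 N, if the wrist force passes 120 N, or if a joint passes its speed limit or range.

ROBOT

A 7-joint arm with a two-finger parallel gripper is mounted at the origin on the work surface. World frame = base frame: x ahead of the robot, y to its left, z up, the work surface at z = 0. Lengths are in m, angles in rad, forces in N, time in s.
With the tool pointing down it reaches from about 0.425 to 0.95 m from the base axis. Payload 16.7 kg.
Tool frame: the origin (TCP) lies on the mounting face of the last link; the fingertips stand 199 mm ahead of it and the grasp point (between the pads) lies 180 mm ahead of it (r.finger_overhang is the distance from the TCP to the fingertips, in m); z points along the fingers, y is the line along which they close (so a half turn about z gives the same grasp; the last joint's range is limited). The gripper opens to 94 mm and grips with 3 to 60 N. Pads are 16 mm wide; open, the fingers measure 119 mm over their backs; the gripper's body (75 mm by 177 mm) begins 78 mm behind the grasp point.
Start: joints at [1.165, 0.426, 0.074, 1.606, -0.034, 1.111, -0.067], TCP at [0.171, -0.653, 0.405] pointing down, gripper open.
Joint ranges: [-2.85, 2.85], [-0.5, 2.14], [-1.23, 1.37], [0.21, 2.46], [-1.02, 4.16], [0.16, 2.05], [-2.73, 2.73]. Speed limits (rad/s): [1.89, 1.89, 2.39, 2.39, 3.01, 3.01, 3.01].

INTERFACE

Orientations are given as a unit quaternion [x, y, z, w].
In Python, from plant import r, viewer, sign_off gives the robot as it stands.
- The arm moves only by the shell command python3 -m crank 'ROWS' [FORCE]. ROWS is JSON, a list of rows, each a list of 3 entries, a list of its own where there are three numbers: the opening, from -1 (shut) to 1 (fully open), then the shift along the tool's x, y, z as a fraction of full scale, then the turn, a rotation vector about the tool's x, y, z as a fraction of full scale. In form: [[gripper, [tx, ty, tz], [rx, ry, rz]], ...]. A call has 1 to 5 rows; each row is the pose to reach, as a shift and turn from the pose commanded when the call began, along the tool's axes at that moment; what a row does not reach only later rows make up. Full scale, the value 1, is 0.1 m for a shift and pi/2 rad for a turn. A row lasts 1/8 s, in which the tool goes at most 62.5 mm and 10.7 degrees, less where a joint would pass 70% of its speed; a pose out of reach is approached as far as the arm can. A call with a number of a shift or a turn outside -1 to 1 is refused whole. A call with a gripper value outside its range is refused whole. The fingers move at their own pace and stop on an object; FORCE is the grip in N (left out, the last holds). Time passes only in rows, so rows that repeat a pose let the fingers close. It gives the time, the measured TCP pose, the force, the opening and the grip force at its end, in the units of the state.
- r.read_state(): the state, without advancing time (a new reading comes with each control period).
- viewer.camera(name): name is "scene" or "top"; returns the picture (384x512x3 uint8, red, green, blue); there is no depth.
- viewer.camera_model(name): a dict with "intrinsics" (3x3 intrinsics, pixels), "distortion" ([k1, k2, p1, p2, k3] as OpenCV has them; the pictures are not rectified), "extrinsics" (4x4, takes a point from camera to world coordinates). Camera axes: x right, y down, z forward; pixel columns grow to the right and rows downward; lengths in m; the calibration is good to about 2 mm. A picture is of the moment at which its call begins. camera_model takes no time and is no camera call.
- sign_off(): hands the job in; it is judged then, once.
The state is a dict: "time_s": time; "joint_pos": joint angles; "dq": joint speeds; "joint_efforts": joint torques, N m; "tool_pos": TCP position; "tool_rot": TCP orientation; "wrist_force": force on the tool from outside, world axes, zero at the start; "moment": the same for the moment, N m; "finger_gap": opening from 0.0 (shut) to 1.0 (fully open); "finger_force": force on a finger pad.
Only numpy, scipy, OpenCV 4.12 (cv2) and the standard library are available. Lean on these libraries where they do the work, as an engineer would, in place of code of your own. Each camera call takes 0.05 s, during which the arm holds its last target. There are 200 camera calls.

## Working session

There is one attempt and no reset: what is moved stays moved. The work goes in short steps, Python scripts to look and compute and a shell command to move; the robot and the scene stay as the last step left them, time stands still between calls to the robot, and variables do not carry over. Pictures are saved under pics/ and viewed, at most 10 in all, crops included, and the job is handed in when it is done.

```bash
ls; mkdir -p pics
python3 - <<'E'
from plant import r, viewer
import cv2, numpy as np
for n in ("top","scene"):
    cv2.imwrite(f"pics/{n}0.png", viewer.camera(n)[:,:,::-1])
    m=viewer.camera_model(n); print(n,{k:np.round(v,4).tolist() for k,v in m.items()})
print(r.read_state())
E
```

```text
pics
top {'intrinsics': [[381.8203, 0.0, 255.7616], [0.0, 381.8203, 191.3852], [0.0, 0.0, 1.0]], 'distortion': [-0.1233, 0.0, 0.0, 0.0, 0.0], 'extrinsics': [[-0.0134, -0.9934, 0.1139, 0.359], [-0.9999, 0.0134, -0.0009, 0.0065], [-0.0006, -0.1139, -0.9935, 1.3019], [0.0, 0.0, 0.0, 1.0]]}
scene {'intrinsics': [[347.3695, 0.0, 253.0793], [0.0, 347.3695, 186.1208], [0.0, 0.0, 1.0]], 'distortion': [-0.1092, 0.0, 0.0, 0.0, 0.0], 'extrinsics': [[0.3903, 0.507, -0.7685, 1.3619], [0.9206, -0.2295, 0.3161, -0.3559], [-0.0161, -0.8308, -0.5563, 0.6649], [0.0, 0.0, 0.0, 1.0]]}
{'time_s': 0.1, 'joint_pos': array([ 1.16545671,  0.4266437 ,  0.07387423,  1.60653086, -0.03410246,
        1.11078522, -0.06709273]), 'dq': array([ 5.47023339e-04, -3.09611059e-03, -1.27110214e-03, -3.29418496e-03,
       -6.57854814e-04,  9.96867181e-06,  6.13842042e-04]), 'joint_efforts': array([ 7.64822558e-03, -9.37465382e+01,  3.67644668e+00, -4.55039728e+01,
       -4.87039145e-02,  1.67462952e-02,  2.80139722e-05]), 'tool_pos': array([ 0.17074999, -0.65287689,  0.40406869]), 'tool_rot': array([ 9.91832092e-01,  1.27549182e-01, -1.11162705e-04, -5.42353235e-04]), 'wrist_force': array([ 0.2715082 , -0.97402843,  0.65062376]), 'moment': array([ 0.03060244, -0.05231647, -0.01841389]), 'finger_force': 0.0, 'finger_gap': 1.000446753569715}
```

View pics/top0.png

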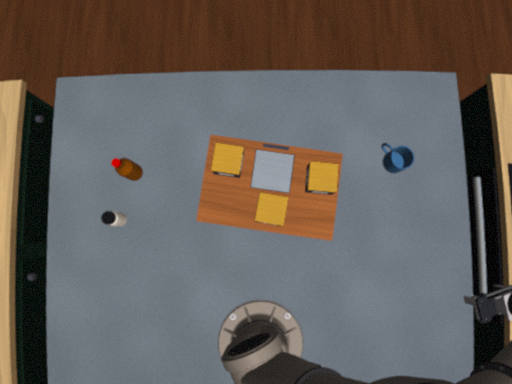

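View pics/scene0.png

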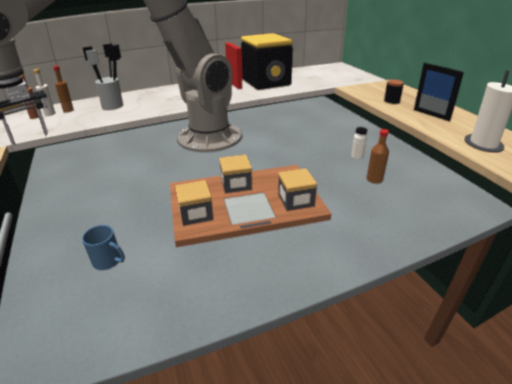

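The top view shows the board with the plate at about (272,171) and tin lids at (228,160), (323,178) and (272,210). The bottles (left) and mug (398,158) are well clear. Next I'll measure these.

```bash
cat > h.py <<'E'
from plant import r, viewer
import cv2, numpy as np
from scipy.spatial.transform import Rotation as R
def to_plane(n,px,z):
    m=viewer.camera_model(n); T=np.array(m["extrinsics"])
    u=cv2.undistortPoints(np.array(px,float).reshape(-1,1,2),np.array(m["intrinsics"]),np.array(m["distortion"])).reshape(-1,2)
    d=np.c_[u,np.ones(len(u))]@T[:3,:3].T
    return (T[:3,3]+d*((z-T[2,3])/d[:,2])[:,None])[:,:2]
def blobs(mask,n,z,amin):
    c,_=cv2.findContours(mask.astype(np.uint8),cv2.RETR_EXTERNAL,cv2.CHAIN_APPROX_NONE)
    out=[]
    for k in c:
        if cv2.contourArea(k)<amin: continue
        w=to_plane(n,k,z); (cx,cy),s,a=cv2.minAreaRect((w*1000).astype(np.float32))
        out.append((np.round([cx,cy],1).tolist(),np.round(s,1).tolist(),round((a+45)%90-45,1),np.round(k.mean((0,1))).tolist()))
    return out
def look(name=None,n="top"):
    im=viewer.camera(n)
    if name: cv2.imwrite(f"pics/{name}.png",im[:,:,::-1])
    hsv=cv2.cvtColor(im,cv2.COLOR_RGB2HSV).astype(int)
    H,S,V=hsv[...,0],hsv[...,1],hsv[...,2]
    return im,(H>18)&(H<30)&(S>150)&(V>130)
def state():
    s=r.read_state(); e=R.from_quat(s["tool_rot"]).as_matrix()
    print("t",round(s["time_s"],2),"pos",np.round(s["tool_pos"],4),"F",np.round(s["wrist_force"],2),"tx",np.round(e[:,0],3),"ty",np.round(e[:,1],3),"tz",np.round(e[:,2],3),"gap",round(s["finger_gap"],2))
E
python3 - <<'E'
from h import *
im,m=look()
print("tins top"); [print(b) for b in blobs(m,"top",.109,100)]
roi=np.zeros(m.shape,bool); roi[125:245,190:350]=1
hsv=cv2.cvtColor(im,cv2.COLOR_RGB2HSV).astype(int)
print(hsv[171,272],hsv[100,272],hsv[230,300])
d=np.abs(im.astype(int)-im[171,272]).sum(2)<40
print("plate",[b for b in blobs(d&roi,"top",.023,300)])
wood=((hsv[...,0]<17)&(hsv[...,1]>110)|m|d)&roi
print("board",blobs(wood,"top",.024,3000))
im,m=look(n="scene"); print("scene lids"); [print(b) for b in blobs(m,"scene",.109,100)]
d=np.abs(im.astype(int)-im[209,250]).sum(2)<40
print("plate",blobs(d,"scene",.023,300))
state()
E
```

```text
tins top
([441.2, -41.6], [90.2, 90.7], -11.6, [271.0, 209.0])
([541.0, -207.7], [90.6, 90.6], -6.5, [323.0, 176.0])
([603.3, 95.7], [91.0, 91.7], -9.4, [227.0, 158.0])
[110  23 170] [105  39 132] [ 12 175 163]
plate [([576.4, -51.9], [124.9, 126.6], -9.1, [272.0, 171.0])]
board [([521.7, -43.1], [457.7, 298.5], -9.1, [270.0, 185.0])]
scene lids
([-1372.4, 900.2], [404.3, 351.3], 0.8, [266.0, 40.0])
plate [([576.3, -49.4], [126.5, 121.9], -9.3, [248.0, 208.0])]
t 0.2 pos [ 0.1707 -0.6529  0.4042] F [-0.02  0.51  0.04] tx [ 0.967  0.253 -0.   ] ty [ 0.253 -0.967 -0.001] tz [-0.     0.001 -1.   ] gap 1.0
```

```bash
cat >> h.py <<'E'
P=np.array([.5763,-.0512]); BY=np.radians(-9.1)   # plate middle, board yaw
def go(bx,by,ztip,yaw=90.):
    """remaining move to board coords (mm), fingertip height mm, tool-x yaw in board frame deg -> tool units"""
    s=r.read_state(); M=R.from_quat(s["tool_rot"])
    c,n=np.cos(BY),np.sin(BY)
    t=np.r_[P+np.array([[c,-n],[n,c]])@[bx/1e3,by/1e3],ztip/1e3+.199]
    a=BY+np.radians(yaw); X=np.array([np.cos(a),np.sin(a),0]);Z=np.array([0,0,-1.])
    G=R.from_matrix(np.c_[X,np.cross(Z,X),Z])
    print("shift",np.round(M.inv().apply(t-s["tool_pos"])*10,3),"turn",np.round((M.inv()*G).as_rotvec()/(np.pi/2),3))
def where():
    s=r.read_state(); c,n=np.cos(BY),np.sin(BY); d=(s["tool_pos"][:2]-P)*1e3
    print("t",round(s["time_s"],2),"board xy",np.round(np.array([[c,n],[-n,c]])@d,1),"ztip",round(s["tool_pos"][2]*1e3-199,1),"F board",np.round(np.array([[c,n],[-n,c]])@s["wrist_force"][:2],2),round(s["wrist_force"][2],2))
E
python3 -m crank '[[0,[0.5,-0.3,0],[0,0,-0.11]],[0,[1,-0.6,0],[0,0,-0.22]],[0,[1,-0.6,0],[0,0,-0.33]],[0,[1,-0.6,0],[0,0,-0.44]],[0,[1,-0.6,0],[0,0,-0.55]]]'
python3 -c "
from h import *
where();go(-10,-230,150)"
```

```text
time_s: 0.82
tool_pos: [0.2524, -0.5695, 0.4046]
tool_rot: [0.846, 0.534, -0.0, -0.0]
wrist_force: [-0.1, 0.7, -0.0]
finger_gap: 0.515
finger_force: 0.0
t 0.82 board xy [-237.8 -563. ] ztip 205.6 F board [-0.2   0.63] -0.0
shift [3.838 1.245 0.556] turn [-0.    -0.    -0.182]
```

```bash
python3 -m crank '[[0,[0.5,0.2,0],[0,0,-0.1]],[0,[1,0.4,0],[0,0,-0.18]],[0,[1,0.4,0],[0,0,-0.18]]]' >/dev/null
python3 -m crank '[[0,[0.5,0.2,0.0],[0,0,0]],[0,[1,0.4,0],[0,0,0]],[0,[1,0.4,0],[0,0,0]]]' >/dev/null
python3 -m crank '[[0,[0.5,0.2,0.2],[0,0,0]],[0,[0.9,0.2,0.5],[0,0,0]],[0,[0.9,0.2,0.5],[0,0,0]]]' >/dev/null
python3 -c "
from h import *
where();go(-10,-230,36)"
```

```text
t 1.95 board xy [-109.5 -287.9] ztip 153.9 F board [ 0.15 -0.19] -0.31
shift [0.584 0.995 1.177] turn [-0.002 -0.001 -0.005]
```

```bash
python3 -m crank '[[0,[0.3,0.5,0],[0,0,-0.005]],[0,[0.58,0.99,0.3],[0,0,-0.005]],[0,[0.58,0.99,0.9],[0,0,-0.005]],[0,[0.58,0.99,0.9],[0,0,-0.005]]]' >/dev/null
python3 -c "
from h import *
where();go(-10,-230,36)"
```

```text
t 2.45 board xy [ -10.8 -233.8] ztip 62.3 F board [-0.76  0.03] 0.88
shift [0.037 0.01  0.263] turn [-0.004 -0.001 -0.002]
```

```bash
w() { python3 -c "from h import *; where()"; }
python3 -m crank '[[0,[0.04,0.01,0.26],[0,0,0]],[0,[0.04,0.01,0.26],[0,0,0]],[0,[0.14,0.01,0.26],[0,0,0]],[0,[0.14,0.01,0.26],[0,0,0]]]' >/dev/null; w
python3 -m crank '[[0,[0.03,0,0],[0,0,0]]]' >/dev/null; w
python3 -m crank '[[0,[0.03,0,0],[0,0,0]]]' >/dev/null; w
python3 -m crank '[[0,[0.03,0,0],[0,0,0]]]' >/dev/null; w
python3 -m crank '[[0,[0.03,0,0],[0,0,0]]]' >/dev/null; w
python3 -m crank '[[0,[0.03,0,0],[0,0,0]]]' >/dev/null; w
python3 -m crank '[[0,[0.03,0,0],[0,0,0]]]' >/dev/null; w
python3 -m crank '[[0,[0.03,0,0],[0,0,0]]]' >/dev/null; w
python3 -m crank '[[0,[0.03,0,0],[0,0,0]]]' >/dev/null; w
```

```text
t 2.95 board xy [  -8. -218.] ztip 41.5 F board [ 0.61 -0.43] 0.2
t 3.08 board xy [  -8.2 -215.7] ztip 40.7 F board [0.36 0.23] -0.62
t 3.2 board xy [  -8.4 -213.5] ztip 40.4 F board [ -2.39 -10.23] 8.66
t 3.33 board xy [  -8.5 -211.1] ztip 40.5 F board [ -2.13 -11.21] 8.26
t 3.45 board xy [  -8.6 -208.2] ztip 40.4 F board [-2.18 -9.12] 7.26
t 3.58 board xy [  -8.6 -205.1] ztip 40.4 F board [ -0.95 -10.52] 6.95
t 3.7 board xy [  -8.4 -202. ] ztip 40.3 F board [-0.24 -8.58] 5.36
t 3.83 board xy [  -8.3 -198.8] ztip 40.3 F board [-0.15 -8.8 ] 4.94
t 3.95 board xy [  -8.2 -195.8] ztip 40.4 F board [ 0.65 -8.93] 4.74
```

```bash
w() { python3 -c "from h import *; where()"; }
python3 -m crank '[[0,[-0.2,0,0],[0,0,0]],[0,[-0.25,0,-0.3],[0,0,0]],[0,[-0.25,0,-0.9],[0,0,0]],[0,[-0.25,0,-0.9],[0,0,0]]]' >/dev/null; w
python3 -m crank '[[0,[0.5,0.05,-0.2],[0,0,0]],[0,[1,0.1,-0.3],[0,0,0]]]' >/dev/null
python3 -m crank '[[0,[0.5,0,0],[0,0,0]],[0,[1,0,0],[0,0,0]]]' >/dev/null
python3 -m crank '[[0,[0.5,0,0],[0,0,0]],[0,[1,0,0],[0,0,0]]]' >/dev/null
python3 -m crank '[[0,[0.5,0,0],[0,0,0]],[0,[1,0,0],[0,0,0]]]' >/dev/null
python3 -m crank '[[0,[0.4,0,0],[0,0,0]],[0,[0.5,0,0],[0,0,0]],[0,[0.5,0,0],[0,0,0]]]' >/dev/null; w
python3 - <<'E'
from h import *
go(3,225,36)
im,m=look("n1"); [print(b) for b in blobs(m,"top",.109,100)]
E
```

```text
t 4.45 board xy [  -7.4 -220.9] ztip 134.0 F board [ 0.75 -0.52] 0.01
t 5.83 board xy [  2.6 230. ] ztip 159.0 F board [-0.62 -0.44] -0.21
shift [-0.049  0.005  1.23 ] turn [-0.001  0.    -0.001]
([437.5, -68.2], [38.9, 87.6], -7.9, [281.0, 208.0])
([546.0, -190.8], [90.7, 91.0], -8.9, [317.0, 175.0])
```

View pics/n1.png

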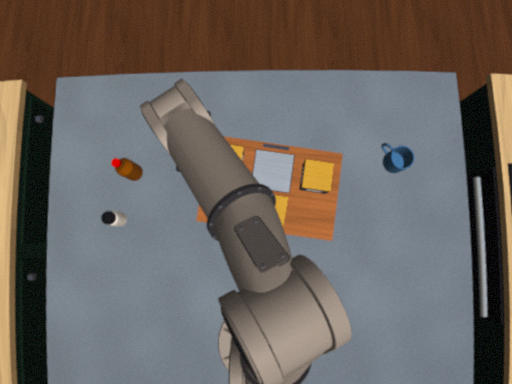

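The right tin moved 18 mm and now lies square to the board (lid at (317,175)). The arm hides the left tin. Next I'll nudge that one.

```bash
w() { python3 -c "from h import *; where()"; }
python3 -m crank '[[0,[-0.02,0,0.5],[0,0,0]],[0,[-0.02,0,1],[0,0,0]],[0,[-0.02,0,1],[0,0,0]]]' >/dev/null
python3 -m crank '[[0,[0,0,0.22],[0,0,0]],[0,[-0.1,0,0.22],[0,0,0]],[0,[-0.13,0,0.22],[0,0,0]],[0,[-0.13,0,0.22],[0,0,0]]]' >/dev/null; w
python3 -m crank '[[0,[-0.03,0,0],[0,0,0]]]' >/dev/null; w
python3 -m crank '[[0,[-0.03,0,0],[0,0,0]]]' >/dev/null; w
python3 -m crank '[[0,[-0.03,0,0],[0,0,0]]]' >/dev/null; w
python3 -m crank '[[0,[-0.03,0,0],[0,0,0]]]' >/dev/null; w
python3 -m crank '[[0,[-0.03,0,0],[0,0,0]]]' >/dev/null; w
python3 -m crank '[[0,[-0.03,0,0],[0,0,0]]]' >/dev/null; w
python3 -m crank '[[0,[-0.03,0,0],[0,0,0]]]' >/dev/null; w
```

```text
t 6.75 board xy [  2.8 215.1] ztip 38.8 F board [ 0.68 -0.12] -0.08
t 6.88 board xy [  2.4 212.8] ztip 38.4 F board [0.15 0.44] 1.02
t 7.0 board xy [  2.3 209.5] ztip 38.0 F board [-0.54 -0.74] -0.06
t 7.12 board xy [  2.3 206.3] ztip 37.8 F board [-0.77  2.23] 0.84
t 7.25 board xy [  2.3 203.6] ztip 37.8 F board [0.67 1.02] 0.72
t 7.38 board xy [  2.3 200.5] ztip 37.8 F board [0.62 2.08] 0.46
t 7.5 board xy [  2.3 197.4] ztip 37.8 F board [-0.02  1.16] 0.71
t 7.62 board xy [  2.3 194.4] ztip 37.8 F board [-0.11  2.4 ] 0.87
```

```bash
w() { python3 -c "from h import *; where()"; }
python3 -m crank '[[0,[0.2,0,0],[0,0,0]],[0,[0.25,0,-0.3],[0,0,0]],[0,[0.25,0,-1],[0,0,0]],[0,[0.25,0,-1],[0,0,0]]]' >/dev/null
python3 -m crank '[[0,[-0.4,-0.3,-0.15],[0,0,0]],[0,[-0.8,-0.7,-0.2],[0,0,0]],[0,[-0.8,-0.7,-0.2],[0,0,0]]]' >/dev/null
python3 -m crank '[[0,[-0.4,-0.4,0],[0,0,0]],[0,[-0.7,-0.68,0],[0,0,0]],[0,[-0.7,-0.68,0],[0,0,0]]]' >/dev/null;w
python3 - <<'E'
from h import *
go(-135,60,36)
im,m=look(); [print(b) for b in blobs(m,"top",.109,100)]
E
```

```text
t 8.88 board xy [-136.9   68.9] ztip 157.5 F board [1.16 0.06] 0.63
shift [-0.088  0.019  1.215] turn [-0.     0.001 -0.002]
([441.2, -65.8], [42.8, 80.5], -10.3, [281.0, 207.0])
([546.0, -190.9], [90.9, 91.1], -8.9, [317.0, 175.0])
([603.4, 83.3], [91.6, 87.5], -9.2, [230.0, 156.0])
```

```bash
w() { python3 -c "from h import *; where()"; }
python3 -m crank '[[0,[-0.04,0.02,0.5],[0,0,0]],[0,[-0.04,0.02,1],[0,0,0]],[0,[-0.04,0.02,1],[0,0,0]]]' >/dev/null
python3 -m crank '[[0,[0,0,0.2],[0,0,0]],[0,[-0.06,0,0.2],[0,0,0]],[0,[-0.12,0,0.2],[0,0,0]],[0,[-0.12,0,0.2],[0,0,0]]]' >/dev/null; w
python3 -m crank '[[0,[-0.03,0,0],[0,0,0]]]' >/dev/null; w
python3 -m crank '[[0,[-0.03,0,0],[0,0,0]]]' >/dev/null; w
python3 -m crank '[[0,[-0.03,0,0],[0,0,0]]]' >/dev/null; w
python3 -m crank '[[0,[-0.03,0,0],[0,0,0]]]' >/dev/null; w
python3 -m crank '[[0,[-0.03,0,0],[0,0,0]]]' >/dev/null; w
python3 -m crank '[[0,[-0.03,0,0],[0,0,0]]]' >/dev/null; w
python3 -m crank '[[0,[-0.03,0,0],[0,0,0]]]' >/dev/null; w
```

```text
t 9.8 board xy [-133.5   53.2] ztip 38.8 F board [ 0.64 -0.27] 1.2
t 9.93 board xy [-133.7   50.7] ztip 38.4 F board [-0.29  0.92] 0.67
t 10.05 board xy [-133.9   47.6] ztip 38.0 F board [-0.06  0.12] 0.8
t 10.18 board xy [-133.9   44.6] ztip 37.8 F board [-0.32  2.37] 1.16
t 10.3 board xy [-134.    41.8] ztip 37.8 F board [-0.36  1.61] 1.29
t 10.43 board xy [-133.9   38.7] ztip 37.7 F board [0.74 1.91] 1.5
t 10.55 board xy [-133.9   35.6] ztip 37.7 F board [-0.15  2.22] 0.62
t 10.68 board xy [-133.9   32.6] ztip 37.7 F board [0.15 1.07] 0.78
```

Forces of about 1.8 N, 1.8 N and 9 N: the right-hand tin (-y) is the full one. I'll go behind it.

```bash
w() { python3 -c "from h import *; where()"; }
python3 -m crank '[[0,[0.2,0,0],[0,0,0]],[0,[0.22,0,-0.3],[0,0,0]],[0,[0.22,0,-1],[0,0,0]],[0,[0.22,0,-1],[0,0,0]]]' >/dev/null
python3 -m crank '[[0,[-0.4,0.2,-0.2],[0,0,0]],[0,[-0.9,0.4,-0.2],[0,0,0]],[0,[-0.9,0.4,-0.2],[0,0,0]]]' >/dev/null
python3 -m crank '[[0,[-0.5,0.3,0],[0,0,0]],[0,[-0.9,0.5,0],[0,0,0]],[0,[-0.9,0.5,0],[0,0,0]]]' >/dev/null
python3 -m crank '[[0,[-0.5,0.2,0],[0,0,0]],[0,[-0.9,0.36,0],[0,0,0]],[0,[-0.9,0.36,0],[0,0,0]]]' >/dev/null;w
python3 - <<'E'
from h import *
go(-8,-215,36)
im,m=look(); [print(b) for b in blobs(m,"top",.109,100)]
E
```

```text
t 12.3 board xy [  -8.3 -217.6] ztip 156.7 F board [-0.23  0.51] 0.15
shift [0.026 0.004 1.207] turn [-0.001  0.    -0.003]
([440.2, -53.3], [90.3, 90.5], -9.0, [275.0, 209.0])
([546.0, -190.8], [91.5, 91.1], -8.9, [317.0, 175.0])
([601.6, 83.3], [91.4, 92.0], -9.0, [231.0, 159.0])
```

```bash
w() { python3 -c "from h import *; where()"; }
python3 -m crank '[[0,[0,0,0.5],[0,0,0]],[0,[0,0,1],[0,0,0]],[0,[0,0,1],[0,0,0]]]' >/dev/null
python3 -m crank '[[0,[0,0,0.2],[0,0,0]],[0,[0,0,0.2],[0,0,0]],[0,[0.1,0,0.2],[0,0,0]],[0,[0.15,0,0.2],[0,0,0]],[0,[0.15,0,0.2],[0,0,0]]]' >/dev/null; w
python3 -m crank '[[0,[0.05,0.003,0],[0,0,0]],[0,[0.1,0.006,0],[0,0,0]],[0,[0.15,0.009,0],[0,0,0]],[0,[0.2,0.012,0],[0,0,0]],[0,[0.25,0.015,0],[0,0,0]]]' >/dev/null; w
python3 -m crank '[[0,[0.05,0.003,0],[0,0,0]],[0,[0.1,0.006,0],[0,0,0]],[0,[0.15,0.009,0],[0,0,0]],[0,[0.2,0.012,0],[0,0,0]],[0,[0.25,0.015,0],[0,0,0]]]' >/dev/null; w
python3 - <<'E'
from h import *
im,m=look("n2"); [print(b) for b in blobs(m,"top",.109,100)]
E
```

```text
t 13.35 board xy [  -8.1 -199.7] ztip 38.3 F board [0.02 0.72] 0.43
t 13.97 board xy [  -6.8 -176.5] ztip 38.0 F board [ 0.03 -7.37] 2.99
t 14.6 board xy [  -5.2 -151.6] ztip 38.0 F board [-0.48 -8.02] 4.03
([440.5, -53.7], [90.4, 90.3], -10.3, [275.0, 209.0])
([556.9, -141.8], [77.2, 90.8], -9.4, [301.0, 172.0])
([601.5, 83.5], [91.7, 90.9], -8.9, [231.0, 159.0])
```

```bash
w() { python3 -c "from h import *; where()"; }
python3 -m crank '[[0,[0.05,0.003,0],[0,0,0]],[0,[0.1,0.006,0],[0,0,0]],[0,[0.15,0.009,0],[0,0,0]],[0,[0.2,0.012,0],[0,0,0]],[0,[0.25,0.015,0],[0,0,0]]]' >/dev/null; w
python3 -m crank '[[0,[0.05,0.003,0],[0,0,0]],[0,[0.1,0.006,0],[0,0,0]],[0,[0.15,0.009,0],[0,0,0]],[0,[0.2,0.012,0],[0,0,0]],[0,[0.25,0.015,0],[0,0,0]]]' >/dev/null; w
python3 -m crank '[[0,[0.05,0.003,0],[0,0,0]],[0,[0.1,0.006,0],[0,0,0]],[0,[0.15,0.009,0],[0,0,0]],[0,[0.2,0.012,0],[0,0,0]],[0,[0.25,0.015,0],[0,0,0]]]' >/dev/null; w
python3 -c "
from h import *
go(0,-55,38)
im,m=look(n='scene',name='n3'); m[:150]=0;[print(b) for b in blobs(m,'scene',.109,100)]"
```

```text
t 15.28 board xy [  -3.7 -126.7] ztip 38.0 F board [-1.01 -9.46] 4.81
t 15.9 board xy [  -2. -102.] ztip 38.3 F board [ -0.62 -10.43] 7.12
t 16.52 board xy [ -0.6 -76.6] ztip 38.0 F board [-0.18 -7.24] 1.7
shift [ 0.216  0.005 -0.   ] turn [ 0.     0.001 -0.002]
```

View pics/n3.png

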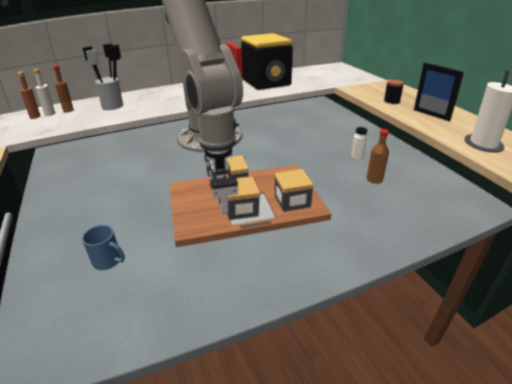

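The full tin stands upright on the plate (lid near (243,187)) with the fingers behind it, and about 22 mm remain.

```bash
w() { python3 -c "from h import *; where()"; }
python3 -m crank '[[0,[0.05,0.003,0],[0,0,0]],[0,[0.1,0.005,0],[0,0,0]],[0,[0.15,0.005,0],[0,0,0]],[0,[0.18,0.005,0],[0,0,0]],[0,[0.205,0.005,0],[0,0,0]]]' >/dev/null; w
python3 -m crank '[[0,[0,0,0],[0,0,0]],[0,[-0.2,0,0],[0,0,0]],[0,[-0.4,0,0],[0,0,0]],[0,[-1,0,0],[0,0,0]],[0,[-1,0,0],[0,0,0]]]' >/dev/null; w
python3 -m crank '[[0,[-0.5,0,-0.3],[0,0,0]],[0,[-0.6,0,-0.8],[0,0,0]],[0,[-0.6,0,-0.8],[0,0,0]]]' >/dev/null; w
python3 - <<'E'
from h import *
im,m=look("n4")
for z in (.109,.105): print(z,*[b for b in blobs(m,"top",z,100)],sep="\n")
E
```

```text
t 17.2 board xy [ -0.2 -54.8] ztip 37.6 F board [-0.42 -4.89] -2.26
t 17.82 board xy [  -1.  -161.6] ztip 37.6 F board [ 0.7  -0.18] 0.01
t 18.2 board xy [ 2.000e-01 -2.173e+02] ztip 121.3 F board [0.26 0.69] -0.1
0.109
([440.8, -53.8], [89.6, 91.7], -9.4, [275.0, 209.0])
([575.3, -52.6], [86.0, 92.1], -9.3, [274.0, 166.0])
([601.5, 83.3], [91.1, 91.1], -9.2, [231.0, 159.0])
0.105
([441.0, -54.0], [89.9, 92.0], -9.4, [275.0, 209.0])
([576.0, -52.8], [86.3, 92.4], -9.3, [274.0, 166.0])
([602.3, 83.6], [91.4, 91.4], -9.2, [231.0, 159.0])
```

View pics/n4.png

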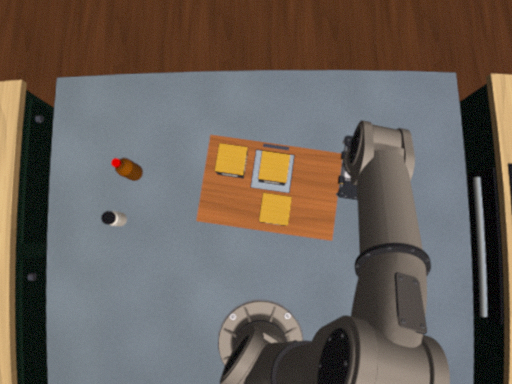

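The tin (lid at (274,166)) stands within about 1.5 mm of the plate's middle, and the other two tins are where I nudged them to. I'll make a final check that the plate is down and the mug unmoved, then hand in.

```bash
python3 -m crank '[[0,[0,0,0],[0,0,0]],[0,[0,0,0],[0,0,0]],[0,[0,0,0],[0,0,0]],[0,[0,0,0],[0,0,0]]]' >/dev/null
python3 - <<'E'
from h import *
im,m=look("n5",n="scene"); m[:150]=0; m[:,:150]=0; m[:,330:]=0
for z in (.109,.105): print(z,*blobs(m,"scene",z,100),sep="\n")
a=cv2.imread("pics/scene0.png").astype(int); d=np.abs(a-im[:,:,::-1]).sum(2)
print("mug diff",d[220:275,75:130].max(),"bottles",d[120:190,345:395].max()); where()
cv2.imwrite("pics/n5c.png",cv2.resize(im[140:260,150:350,::-1],None,fx=4,fy=4,interpolation=cv2.INTER_CUBIC))
E
```

```text
0.109
0.105
mug diff 22 bottles 23
t 18.8 board xy [  -0.4 -214.9] ztip 117.4 F board [-0.39  0.05] -0.14
```

View pics/n5c.png

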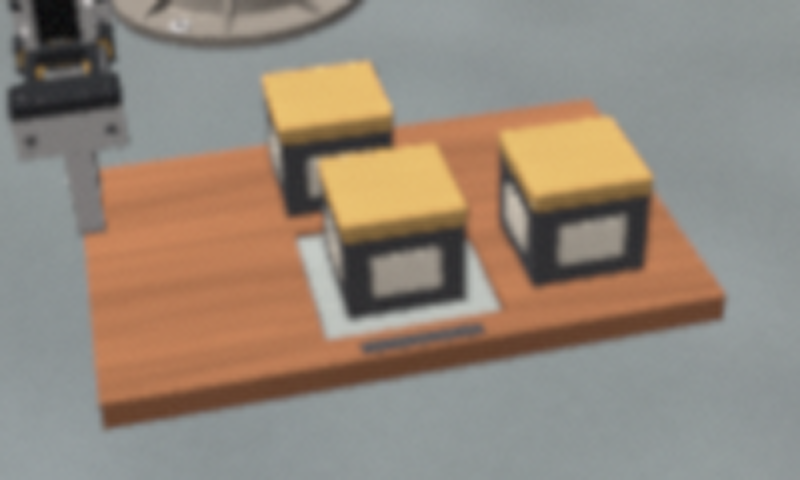

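The crop shows all three tins upright, the heavy one centred on the plate (crop (395,230)) and the gripper clear. The mug and bottles are unchanged.

```bash
python3 -c "
from plant import sign_off
print(sign_off())"
```

```text
the job is handed in; nothing more can be done
None
```

The full tin was the one on the -y side (about 9 N push force, against about 2 N for each of the others); it now stands upright within about 1.5 mm of the plate's middle with the gripper clear, the other two tins moved only about 12 mm and no bystander was touched, but I could not measure directly that the plate went down; the job was handed in at about 19 s.

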